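# Set the length stop of a fence

### The arm

A 6-joint arm with a two-finger parallel gripper is mounted at the origin on a cart in front of the work surface, level with it; the furniture and walls round the work are solid. World frame = base frame: x ahead of the robot, y to its left, z up, the work surface at z = 0. Lengths are in mm, angles in rad, forces in N, time in s.
With the tool pointing down it reaches from about 300 to 775 mm from the base axis. Payload 14.6 kg.
Tool frame: the origin (TCP) lies on the mounting face of the last link; the fingertips stand 173 mm ahead of it and the grasp point (between the pads) lies 155 mm ahead of it (ctrl.grip_point_offset is the distance from the TCP to the grasp point, in mm); z points along the fingers, y is the line along which they close (so a half turn about z gives the same grasp; the last joint's range is limited). The gripper opens to 85 mm and grips with 20 to 120 N. Pads are 22 mm wide; open, the fingers measure 114 mm over their backs; the gripper's body (76 mm by 85 mm) begins 54 mm behind the grasp point. The pads swing forward as they close: fully open they stand 13 mm farther back than shut.
Start: joints at [1.086, 0.3, 1.521, -0, 1.321, -0.067], TCP at [223.16, 502.683, 404.681] pointing down, gripper open.
Joint ranges: [-3.03, 3.03], [-0.79, 2.21], [0.23, 2.52], [-1.04, 4.18], [0, 3.07], [-2.55, 2.55]. Speed limits (rad/s): [2.22, 2.22, 2.57, 3.14, 3.14, 3.14].

### API

Orientations are given as a unit quaternion [x, y, z, w].
In Python, from plant import ctrl, viewer, status gives the robot as it stands (ctrl), with the cameras (viewer) and the readings (status).
- The arm moves only by the shell command python3 inch.py [FORCE], which reads ROWS from standard input. ROWS is a JSON list of rows, 1 to 5 of them, each an object with the fields d (a list: dx, dy, dz in fractions of the full range, 1 being 0.4 m), rz (a turn about the tool's z in normalised numbers (1 is 45 degrees)), aperture (the opening from 0.0 (shut) to 1.0 (fully open)); a field left out counts as zero (the opening has to be given); each row is the pose to reach, as a shift and turn from the pose commanded when the command began, along the tool's axes at that moment; what a row does not reach only later rows make up. A row lasts 1/10 s, in which the tool goes at most 50 mm and 0.15 rad, less where a joint would pass 70% of its speed; a pose out of reach is approached as far as the arm can. The fingers move at their own pace and stop on an object; FORCE is the grip in N (left out, the last holds). Time passes only in rows, so rows that do not move let the fingers close. It prints the time, the measured TCP pose, the force, the opening and the grip force at its end. Shift and turn numbers lie between -1 and 1, and a call with a number outside is refused. Input that does not fit is refused with a message, and nothing moves.
- status.read_state(): the state, without advancing time (a new reading comes with each control period).
- viewer.get_image(name): name is "side" or "top" or "wrist"; returns the picture (384x512x3 uint8, red, green, blue); there is no depth.
- viewer.get_calibration(name): a dict with "mtx" (3x3 intrinsics, pixels), "rvec" (rotation vector, rad) and "tvec" (3), from world to camera coordinates, as OpenCV has them; the wrist camera has in their place "T_tool_cam" (4x4, takes a point from camera to tool coordinates, whose origin is the TCP and whose axes are the flange's). Camera axes: x right, y down, z forward; pixel columns grow to the right and rows downward; lengths in mm; the calibration is good to about 2 mm. A picture is of the moment at which its call begins: read the wrist's pose just before it. get_calibration takes no time and is no camera call.
- ctrl.hand_in(): hands the job in; it is judged then, once.
The state is a dict: "t": time; "qpos": joint angles; "joint_vel": joint speeds; "joint_efforts": joint torques, N m; "position": TCP position; "eef_rot": TCP orientation; "contact_force": force on the tool from outside, world axes, zero at the start; "torque": the same for the moment, N m; "width": opening from 0.0 (shut) to 1.0 (fully open); "grasp_force": force on a finger pad.
Only numpy, scipy, OpenCV 4.12 (cv2) and the standard library are available. Lean on these libraries where they do the work, as an engineer would, in place of code of your own. Each camera call takes 0.05 s, during which the arm holds its last target. There are 200 camera calls.

### The job

Set the length fence to the stop that carries the upright arrow plate: with closed fingertips press down the thumb pad in the middle of the slider to free its brake, keep it down while you push the slider along the rail, gently, until it butts against that stop, then let the pad come up so that the brake holds the slider there, and back off. Pinch and lift nothing, do not force the slider along while its brake is on, and leave the angle, the pen and the dowel lying where they are.

Things in the scene. Friction and masses are not known exactly. Their poses are not given: they have to be found in the camera images.
- rail: Aluminium T-slot rail, fixed to the table, 314 mm long, 44 mm wide, its top 30 mm above the table. Origin: on the table under the rail's middle. Its y axis runs along the rail, x across it (away from the robot), z up.
- slider (a joint): Where the grey slider stands along the rail, m: 0 in the rail's middle, growing along the rail's +y; +-0.125 at most. The slider is 68 mm long along the rail and 54 mm wide, its deck 41.5 mm above the table; a stop finger for the work hangs from its far side to 43 mm from the rail's middle line. With the pad up the brake holds it against about 13 to 20 N; with the pad down it runs with 1 to 2 N.
- slider_mid (a point): Middle of the slider's deck, 41.5 mm above the table, on the rail's middle line; each end face is 34 mm from it along the rail.
- thumb_pad (a joint): How far the pad is pressed down, m: about 0 up (brake on), 0.008 at its lower end. Below 0.001 the brake grips; from 0.003 on it is free. Its spring pushes up with 8 N at the top and 10 N at the bottom; pressing it home rests on a hard end.
- pad_top (a point): Middle of the black thumb pad's ribbed top; it moves with the pad and the slider, 50 mm above the table with the pad up. The pad is 50 mm along the rail and 35 mm across; a lip 5 mm high and 5 mm wide stands at each end along the rail, which leaves 40 mm of flat between them, open across the rail.
- stop_arrow_mid (a point): Middle of the top of the stop to go to, 41.5 mm above the table on the rail's middle line: a fixed aluminium clamp block over the rail, 22 mm along the rail, 56 mm wide, with an upright steel plate (22 mm wide, up to 76 mm above the table) that bears an engraved arrow. It is at either end of the rail. The slider butts against it when slider_mid is 45 mm from this point.
- stop_plain_mid (a point): The same point of the other stop, towards the other end of the rail: an equal block with a low round clamping knob (20 mm across, top 53 mm above the table) and no plate.
- angle_stock: Loose aluminium angle, 14 x 240 x 13 mm, lying on the table beyond the rail, long along its own y; origin at the middle of its underside. Leave it alone.
- felt_pen: Loose black felt pen, 13 x 135 x 16 mm, lying to the right of the rail, long along its own y. Leave it alone.
- dowel: Loose wooden dowel piece, 11 x 45 x 11 mm, lying to the left of the rail. Leave it alone.

How it is judged:
By the outcome, as a careful person would: the job done as asked, in the order asked, and still so for the second after the job is handed in, with the robot touching nothing.
It also fails if it takes over 32 s, if anything falls off the work surface, if the arm or the gripper's body presses on something with over 40 N, if the wrist force passes 120 N, or if a joint passes its speed limit or range.

## Working session

There is one attempt and no reset: what is moved stays moved. The work goes in short steps, Python scripts to look and compute and a shell command to move; the robot and the scene stay as the last step left them, time stands still between calls to the robot, and variables do not carry over. Pictures are saved under pics/ and viewed, at most 10 in all, crops included, and the job is handed in when it is done.

```bash
ls; mkdir -p pics
python3 - <<'E'
from plant import ctrl, viewer, status
import cv2,numpy as np
a=[cv2.cvtColor(viewer.get_image(n),cv2.COLOR_RGB2BGR) for n in("top","side")]
for n,i in zip(("top","side"),a): cv2.imwrite(f"pics/{n}0.png",i)
for n in("top","side"):
    c=viewer.get_calibration(n);R=cv2.Rodrigues(np.array(c["rvec"]))[0];print(n,c["mtx"],R,-R.T@np.ravel(c["tvec"]))
s=status.read_state();print(s)
print(viewer.get_calibration("wrist"))
E
```

```text
inch.py
pics
plant.py
top [[446.6020668    0.         254.85555884]
 [  0.         446.6020668  189.89409281]
 [  0.           0.           1.        ]] [[ 0.00196141 -0.99999653  0.00175776]
 [-0.97785244 -0.00228585 -0.20928304]
 [ 0.20928633 -0.00130834 -0.97785353]] [ 306.12472813  247.98291757 1175.40798343]
side [[391.71708629   0.         259.22679226]
 [  0.         391.71708629 191.54684039]
 [  0.           0.           1.        ]] [[-0.99189907 -0.12599895  0.01613979]
 [-0.08687328  0.58015183 -0.80986226]
 [ 0.09267826 -0.80470374 -0.58639801]] [457.15516677 991.76738764 614.10899408]
{'t': 0.1, 'qpos': array([ 1.08641224e+00,  3.00396480e-01,  1.52153641e+00,  1.64522696e-06,
        1.32070664e+00, -6.65670667e-02]), 'joint_vel': array([-3.23012992e-03, -1.10359992e-03, -5.70076969e-04,  4.73739417e-06,
        1.54107039e-03,  1.21826227e-03]), 'joint_efforts': array([ 1.96014124e-03, -5.44371700e+01, -3.62370372e+01, -6.23242522e-05,
        3.06236914e-03,  1.87402755e-06]), 'position': array([223.14025135, 502.66081633, 404.18104884]), 'eef_rot': array([ 2.07392437e-01,  9.78257687e-01, -5.03488854e-04, -1.43145368e-04]), 'contact_force': array([ 0.41738032,  0.57729608, -0.45211028]), 'torque': array([ 0.0025578 , -0.03157956,  0.01150656]), 'grasp_force': 0.0, 'width': 1.001700383594297}
{'mtx': array([[283.17884148,   0.        , 254.86146675],
       [  0.        , 283.17884148, 187.90874465],
       [  0.        ,   0.        ,   1.        ]]), 'T_tool_cam': array([[-4.29295980e-06, -9.50700675e-01, -3.10110025e-01,
         7.94670202e+01],
       [ 9.99999375e-01, -3.50724984e-04,  1.06137014e-03,
        -4.36471359e-01],
       [-1.11780865e-03, -3.10109826e-01,  9.50700082e-01,
         3.05577770e+01],
       [ 0.00000000e+00,  0.00000000e+00,  0.00000000e+00,
         1.00000000e+00]])}
```

View pics/top0.png

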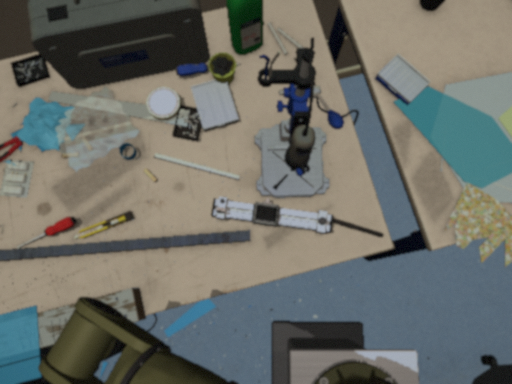

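View pics/side0.png

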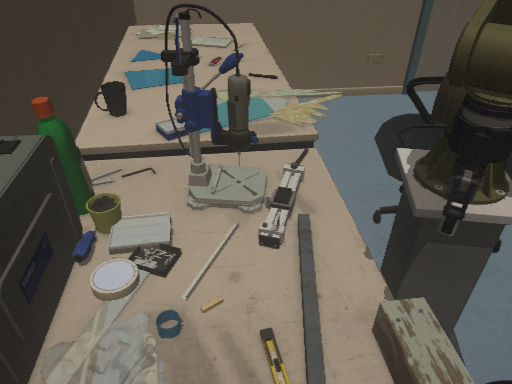

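The top view shows the rail from (213,208) to (332,222) with the black pad near (266,214). A drill stand is just beyond its right half. In the side view the rail runs from (270,240) to (297,170). I'll zoom in on both.

Run:
```python
import cv2,numpy as np
t=cv2.imread("pics/top0.png")[180:250,200:345];s=cv2.imread("pics/side0.png")[150:255,245:320]
t=cv2.resize(t,None,fx=5.5,fy=5.5,interpolation=3);cv2.imwrite("pics/tz.png",t)
s=cv2.resize(s,None,fx=5.5,fy=5.5,interpolation=3);cv2.imwrite("pics/sz.png",s)
```

```text
(no output)
```

View pics/tz.png

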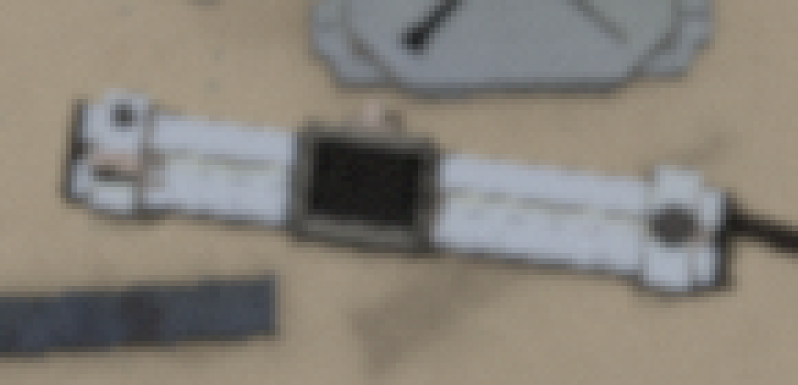

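View pics/sz.png

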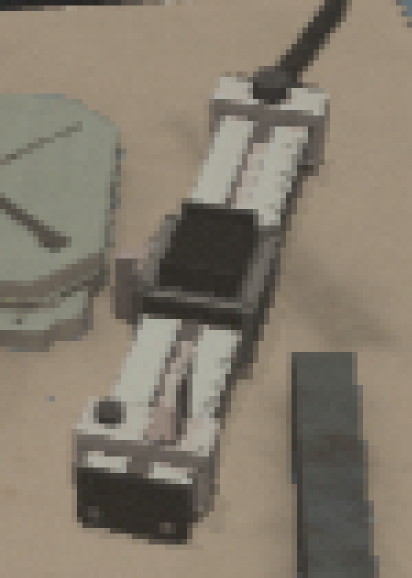

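The right-hand stop (top zoom (675,222), side zoom (270,85)) carries the dark round knob, so it is the plain one. The left stop, towards +y, has the thin upright plate (side zoom (170,400), top zoom (115,160)). The pad is at top zoom (363,183).

```bash
cat > h.py <<'E'
from plant import ctrl, viewer, status
import cv2,numpy as np
from scipy.spatial.transform import Rotation as Ro
def cam(n,s=None):
    c=viewer.get_calibration(n)
    if n=="wrist":
        T=np.eye(4);T[:3,:3]=Ro.from_quat(s["eef_rot"]).as_matrix();T[:3,3]=s["position"]
        M=T@c["T_tool_cam"];return c["mtx"],M[:3,:3],M[:3,3]
    R=cv2.Rodrigues(np.array(c["rvec"]))[0].T;return c["mtx"],R,-R@np.ravel(c["tvec"])
def ray(c,uv):
    d=c[1]@np.linalg.inv(c[0])@[uv[0],uv[1],1.];return c[2],d/np.linalg.norm(d)
def onz(c,uv,z): o,d=ray(c,uv);return o+d*(z-o[2])/d[2]
def tri(c1,u1,c2,u2):
    o,d=ray(c1,u1);p,e=ray(c2,u2);k=np.linalg.lstsq(np.c_[d,-e],p-o,rcond=None)[0]
    a,b=o+k[0]*d,p+k[1]*e;return (a+b)/2,np.linalg.norm(a-b)
def dark(im,box,th):
    x0,y0,x1,y1=box;m=(im[y0:y1,x0:x1].max(2)<th).astype(np.uint8)
    n,l,st,ce=cv2.connectedComponentsWithStats(m);k=1+np.argmax(st[1:,4]);return ce[k]+[x0,y0],st[k,4],cv2.minAreaRect(np.argwhere(l==k)[:,::-1].astype(np.float32))
E
python3 - <<'E'
from h import *
T,S=cam("top"),cam("side")
t=cv2.imread("pics/top0.png");s=cv2.imread("pics/side0.png")
a=dark(t,(250,200,282,228),50);b=dark(s,(270,185,296,205),60);print(a,b)
P,e=tri(T,a[0],S,b[0]);print("pad",P,e,onz(T,a[0],50),onz(S,b[0],50))
k,e=tri(T,(322.7,220.4),S,(294.1,165.5));print("knob",k,e,onz(T,(322.7,220.4),53))
q,e=tri(T,(220.9,208.2),S,(271.5,228.5));print("arrow",q,e,onz(T,(220.9,208.2),41.5))
E
```

```text
(array([265.96875   , 212.97265625]), np.int32(256), ((16.209999084472656, 13.030000686645508), (19.940410614013672, 13.01076602935791), 8.130102157592773)) (array([282.63133641, 195.33640553]), np.int32(217), ((12.470588684082031, 10.117647171020508), (15.522278785705566, 15.522278785705566), 14.03624439239502))
pad [488.07365507 217.86691166  44.83136455] 0.6800161004072696 [486.90009668 218.03244959  50.        ] [488.1274313 224.7937247  50.       ]
knob [468.59101468  72.95505303  43.13437787] 1.0625908830081265 [467.70557603  74.42297914  53.        ]
arrow [502.5685782  334.09276788  36.09397827] 2.398648221554934 [500.42872096 333.75721897  41.5       ]
```

The rows are not in the units I measure in: shifts go in shares of 0.4 m and turns go in shares of 45 degrees. I convert before sending: -220 mm / 400 = -0.55, -175 mm / 400 = -0.4375, 0.7 rad / 0.7854 = 0.8913.

```bash
echo '[{"d": [-0.1, -0.0425, 0.0225], "rz": 0.1783, "aperture": 0}, {"d": [-0.2125, -0.09, 0.05], "rz": 0.3565, "aperture": 0}, {"d": [-0.325, -0.14, 0.0775], "rz": 0.5348, "aperture": 0}, {"d": [-0.4375, -0.1875, 0.1025], "rz": 0.713, "aperture": 0}, {"d": [-0.55, -0.2375, 0.13], "rz": 0.8913, "aperture": 0}]' | python3 inch.py 20
python3 - <<'E'
from h import *
s=status.read_state();R=Ro.from_quat(s["eef_rot"]).as_matrix();print(s["position"],R.T@(np.array([487,218,320])-s["position"]),s["contact_force"],np.degrees(np.arctan2(R[1,1],R[0,1])))
T=cam("top")
for z in(100,200,300):print(onz(T,(300,150),z),onz(T,(297,100),z))
E
```

```text
t: 0.6
position: [386.1, 325.6, 352.4]
eef_rot: [0.533, 0.846, -0.0, -0.0]
contact_force: [1.2, 0.4, 0.1]
width: 0.145
grasp_force: 0.0
[386.07636814 325.56911669 352.40404686] [-140.64719371   44.44354172   32.40146738] [1.21805617 0.43465386 0.06391148] 25.639612629745173
[638.99672966 133.38850992 100.        ] [773.15525894 138.53564064 100.        ]
[608.0436396 144.0444107 200.       ] [729.72704025 148.71292021 200.        ]
[577.09054955 154.70031147 300.        ] [686.29882157 158.89019977 300.        ]
```

Scaled: -141 mm / 400 = -0.3525, -120 mm / 400 = -0.3, 0.573 rad / 0.7854 = 0.7296.

```bash
echo '[{"d": [-0.1, 0.0325, 0.0225], "rz": 0.1783, "aperture": 0}, {"d": [-0.2, 0.0625, 0.045], "rz": 0.3565, "aperture": 0}, {"d": [-0.3, 0.095, 0.0675], "rz": 0.5348, "aperture": 0}, {"d": [-0.3525, 0.11, 0.08], "rz": 0.7296, "aperture": 0}, {"d": [-0.3525, 0.11, 0.08], "rz": 0.7296, "aperture": 0}]' | python3 inch.py
python3 - <<'E'
from h import *
import json
s=status.read_state();im=cv2.cvtColor(viewer.get_image("wrist"),cv2.COLOR_RGB2BGR);cv2.imwrite("pics/w1.png",im)
json.dump({k:list(map(float,s[k])) for k in("position","eef_rot")},open("w1.json","w"))
print(s["position"],s["width"],s["contact_force"])
E
```

```text
t: 1.1
position: [487.7, 217.7, 319.7]
eef_rot: [0.751, 0.661, -0.001, -0.0]
contact_force: [-0.6, 0.5, 0.3]
width: -0.001
grasp_force: 0.0
[487.68398871 217.66847233 319.71077879] -0.001278686588532384 [-0.62714807  0.51964807  0.27452152]
```

View pics/w1.png

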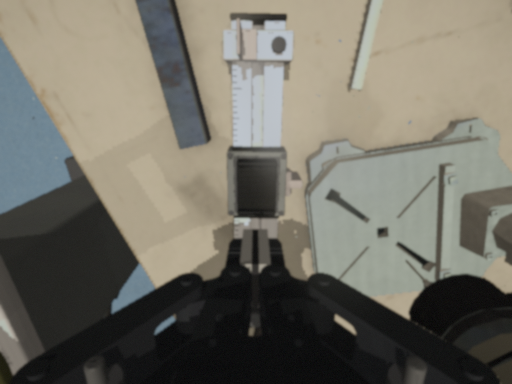

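The wrist view shows the slider pad at (258,185). The stop near (258,43) has a tan upright plate (247,40) and a screw (279,44). The closed fingertips are near (255,240). I'll measure and zoom in on the stop.

Run:
```python
from h import *
import json
s=json.load(open("w1.json"));W=cam("wrist",s);T=cam("top");S=cam("side")
w=cv2.imread("pics/w1.png");t=cv2.imread("pics/top0.png");d=cv2.imread("pics/side0.png")
cv2.imwrite("pics/wz.png",cv2.resize(w[5:225,205:315],None,fx=2.7*1,fy=2.7,interpolation=3))
a=dark(w,(225,145,290,220),75);print(a)
u=a[0];b=dark(t,(250,200,282,228),50)
print("tri",tri(W,u,T,b[0]));print(onz(W,u,50),onz(T,b[0],50))
# rail/stop block extents: bright mask on wrist
m=(w.min(2)>185)[20:70,215:300];ys,xs=np.where(m);print("bright",xs.min()+215,xs.max()+215,ys.min()+20,ys.max()+20)
for r in range(20,72,3): print(r,w[r,226:294:6].mean(1).astype(int))
g=w.mean(2)
print(g[140:225:2,258].astype(int)); print(g[185,220:300:2].astype(int))
```

```text
(array([254.83280899, 188.5905618 ]), np.int32(2225), ((30.46238136291504, 42.60647201538086), (39.90434646606445, 58.93703079223633), 1.023030161857605))
tri (array([487.18418614, 217.92556473,  48.9766692 ]), np.float64(0.2844711089272528))
[487.34344467 218.17316889  50.        ] [486.90009668 218.03244959  50.        ]
bright 225 291 23 69
20 [162 136 154 153 121  52  42 118 112 114 131 167]
23 [163 184 157 189 186  58  49 191 186 191 163 167]
26 [161 184 156 189 187 132 114 193 193 193 163 167]
29 [173 175 156 172 173 153 143 183 183 183 165 169]
32 [187 187 159 172 173 165 191 185 190 192 189 179]
35 [189 188 157 172 175 165 192 192 191 179 193 185]
38 [189 189 157 170 175 170 192 193 145  95 188 183]
41 [190 189 158 161 176 170 192 193  98  90 169 181]
44 [190 189 160 159 176 167 192 193  94  91 156 181]
47 [191 189 164 150 177 167 192 193  95  91 171 182]
50 [191 190 162 141 176 166 192 193  90  88 188 182]
53 [192 189 147 143 176 173 192 193 167 123 194 178]
56 [191 190 145 168 176 175 192 193 193 190 194 174]
59 [157 159 144 144 148 151 170 170 172 173 174 162]
62 [124 115 145 142 139 132 124 137 134 121  81 165]
65 [151 153 163 153 150 147 130 161 153 149 104 168]
68 [165 164 189 153 170 148 136 192 183 190 115 169]
71 [166 166 191 154 185 148 137 193 194 195 115 169]
[192 190 188 153  82  82 116 130 111  82  60  62  64  54  58  55  54  52
  48  49  49  44  45  42  43  41  38  39  39  39  37  38  39  34  29  23
  34  25  31  92 126 128 128]
[149 149 152 147 121 118 118  99  68  39  37  36  37  37  38  39  41  42
  42  44  47  48  51  52  55  55  58  60  78  98 119 122 118 137 152 160
 166 165 164 165]
```

View pics/wz.png

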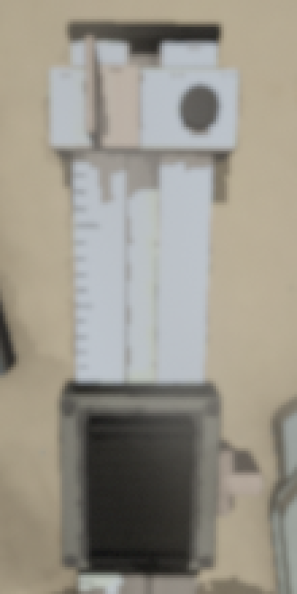

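The zoom confirms an upright plate on a foot (zoom (95,100)), with a screw (200,108). The stop's near face is at row ~58.5 and the slider's leading edge at row ~146.5.

Run:
```python
from h import *
import json
s=json.load(open("w1.json"));W=cam("wrist",s)
a=onz(W,(258,58.8),41.5);f=onz(W,(257,31),41.5);b=onz(W,(257,146.7),41.5)
print("stop near",a,"far",f,np.linalg.norm(f-a),"slider lead",b,"gap",np.linalg.norm(a-b))
l,r=onz(W,(224.5,45),41.5),onz(W,(292.5,45),41.5);print("width",np.linalg.norm(l-r),(l+r)/2)
v0=onz(W,(236,165),41.5)
# lips: pad ends, z 55
p=[onz(W,(257,y),55) for y in(154,)];print("lip lead",p)
d=a-b;print("dir deg",np.degrees(np.arctan2(d[1],d[0])),"pad->slider lead",np.linalg.norm(np.array([487.2,218])-b[:2]))
R=Ro.from_quat(s["eef_rot"]).as_matrix();print("tool x deg",np.degrees(np.arctan2(R[1,0],R[0,0])),R[:,2])
print("shift to pad in tool",R.T@(np.array([487.2,218,50+173])-s["position"]),"dir in tool",R.T@d/np.linalg.norm(d))
```

```text
stop near [503.39070908 323.56510038  41.5       ] far [505.06904644 343.33846178  41.5       ] 19.844461124316602 slider lead [493.78527615 253.5583753   41.5       ] gap 70.66262024003872
width 53.693042394954496 [505.01305367 333.41678385  41.5       ]
lip lead [array([493.22685058, 249.79149313,  55.        ])]
dir deg 82.18738407978985 pad->slider lead 36.1630186188534
tool x deg 82.70264754176421 [-1.63062405e-03 -8.82574807e-04 -9.99998281e-01]
shift to pad in tool [ 0.37206059 -0.37659873 96.71110916] dir in tool [ 0.99995898  0.00899128 -0.00109604]
```

Scaled: 90 mm / 400 = 0.225, 1.4 mm / 400 = 0.0035.

```bash
echo '[{"d": [0.0013, 0.0005, 0.075], "aperture": 0}, {"d": [0.0025, 0.001, 0.1625], "aperture": 0}, {"d": [0.0035, 0.001, 0.2125], "aperture": 0}, {"d": [0.0035, 0.001, 0.225], "aperture": 0}, {"d": [0.0035, 0.001, 0.225], "aperture": 0}]' | python3 inch.py && echo '[{"d": [0, 0, 0.005], "aperture": 0}, {"d": [0, 0, 0.01], "aperture": 0}, {"d": [0, 0, 0.01], "aperture": 0}]' | python3 inch.py && echo '[{"d": [0, 0, 0.0038], "aperture": 0}, {"d": [0, 0, 0.0075], "aperture": 0}, {"d": [0, 0, 0.0075], "aperture": 0}]' | python3 inch.py
```

```text
t: 1.65
position: [486.6, 221.7, 231.0]
eef_rot: [0.747, 0.664, -0.0, -0.0]
contact_force: [-0.3, 0.3, 0.3]
width: 0.003
grasp_force: 0.0
t: 1.95
position: [487.0, 221.1, 227.4]
eef_rot: [0.748, 0.664, 0.0, 0.0]
contact_force: [1.1, -0.2, 0.9]
width: 0.004
grasp_force: 0.0
t: 2.25
position: [486.9, 221.0, 223.7]
eef_rot: [0.748, 0.663, -0.0, -0.0]
contact_force: [0.7, -0.0, -0.1]
width: -0.002
grasp_force: 0.0
```

Scaled: -2 mm / 400 = -0.005, 1.2 mm / 400 = 0.003.

```bash
echo '[{"d": [-0.005, 0.003, 0], "aperture": 0}, {"d": [-0.005, 0.003, 0], "aperture": 0}, {"d": [-0.005, 0.003, 0], "aperture": 0}]' | python3 inch.py
python3 - <<'E'
from h import *
im=cv2.cvtColor(viewer.get_image("wrist"),cv2.COLOR_RGB2BGR)
sd=cv2.cvtColor(viewer.get_image("side"),cv2.COLOR_RGB2BGR)
a=cv2.resize(im[60:330,155:355],None,fx=2,fy=2,interpolation=3);b=cv2.resize(sd[130:265,235:335],(400,540),interpolation=3)
cv2.imwrite("pics/w2.png",np.hstack([a,b]))
s=status.read_state();print(s["position"],s["contact_force"])
E
```

```text
t: 2.55
position: [488.0, 218.8, 223.9]
eef_rot: [0.748, 0.663, 0.0, 0.0]
contact_force: [-0.0, 0.3, 0.3]
width: 0.001
grasp_force: 0.0
[487.94477021 218.87987209 223.89078279] [-0.73710995 -0.13080797  0.15348478]
```

View pics/w2.png

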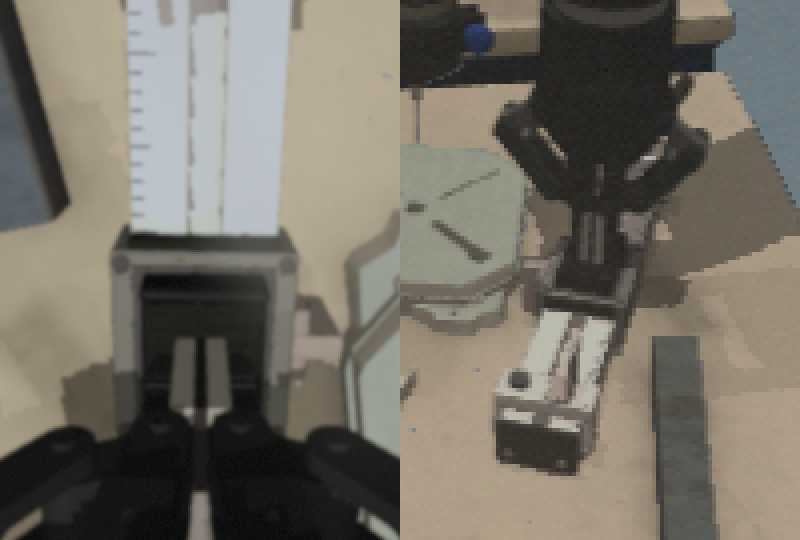

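The fingertips are centred on the pad: x 200 against the pad's 140–268, and clear of the front lip at row ~285. Next is pressing down.

```bash
echo '[{"d": [0, 0, 0.0025], "aperture": 0}, {"d": [0, 0, 0.005], "aperture": 0}, {"d": [0, 0, 0.005], "aperture": 0}]' | python3 inch.py; echo '[{"d": [0, 0, 0.0025], "aperture": 0}, {"d": [0, 0, 0.005], "aperture": 0}, {"d": [0, 0, 0.005], "aperture": 0}]' | python3 inch.py; echo '[{"d": [0, 0, 0.0025], "aperture": 0}, {"d": [0, 0, 0.005], "aperture": 0}, {"d": [0, 0, 0.005], "aperture": 0}]' | python3 inch.py
```

```text
t: 2.95
position: [488.0, 218.9, 222.0]
eef_rot: [0.748, 0.663, 0.0, 0.0]
contact_force: [-0.7, -1.0, 4.1]
width: -0.002
grasp_force: 2.1
t: 3.25
position: [488.0, 219.0, 220.2]
eef_rot: [0.748, 0.663, 0.0, 0.0]
contact_force: [-1.7, 0.2, 8.9]
width: -0.0
grasp_force: 4.1
t: 3.55
position: [488.0, 219.0, 218.3]
eef_rot: [0.748, 0.663, 0.0, 0.0]
contact_force: [-2.6, -0.1, 9.0]
width: -0.003
grasp_force: 4.4
```

Scaled: 9 mm / 400 = 0.0225, 1.5 mm / 400 = 0.0038.

```bash
echo '[{"d": [0, 0, 0.0038], "aperture": 0}, {"d": [0, 0, 0.0038], "aperture": 0}, {"d": [0.005, 0, 0.0038], "aperture": 0}, {"d": [0.0125, 0.0003, 0.0038], "aperture": 0}, {"d": [0.0225, 0.0003, 0.0038], "aperture": 0}]' | python3 inch.py; echo '[{"d": [0.0125, 0.0003, 0], "aperture": 0}, {"d": [0.025, 0.0003, 0], "aperture": 0}, {"d": [0.0375, 0.0005, 0], "aperture": 0}, {"d": [0.05, 0.0008, 0], "aperture": 0}, {"d": [0.0625, 0.001, 0], "aperture": 0}]' | python3 inch.py; echo '[{"d": [0.0125, 0.0003, 0], "aperture": 0}, {"d": [0.025, 0.0003, 0], "aperture": 0}, {"d": [0.0375, 0.0005, 0], "aperture": 0}, {"d": [0.0475, 0.0008, 0], "aperture": 0}, {"d": [0.055, 0.0008, 0], "aperture": 0}]' | python3 inch.py;  python3 - <<'E'
from h import *
im=cv2.cvtColor(viewer.get_image("wrist"),cv2.COLOR_RGB2BGR)
a=cv2.resize(im[60:330,155:355],None,fx=2,fy=2,interpolation=3)
cv2.imwrite("pics/w3.png",a);s=status.read_state();print(s["position"],s["contact_force"])
E
```

```text
t: 4.05
position: [489.2, 227.9, 217.0]
eef_rot: [0.748, 0.663, 0.0, 0.0]
contact_force: [-1.0, -1.3, 9.2]
width: -0.004
grasp_force: 4.6
t: 4.55
position: [492.6, 252.9, 217.0]
eef_rot: [0.748, 0.663, 0.0, 0.0]
contact_force: [-2.7, -0.9, 8.9]
width: 0.001
grasp_force: 4.6
t: 5.05
position: [495.6, 274.8, 217.1]
eef_rot: [0.748, 0.663, 0.001, 0.0]
contact_force: [-1.6, -0.8, 9.2]
width: -0.0
grasp_force: 4.6
[495.62551909 275.05135214 217.1000339 ] [-2.08099534e+00 -7.61252845e-03  9.75156914e+00]
```

View pics/w3.png

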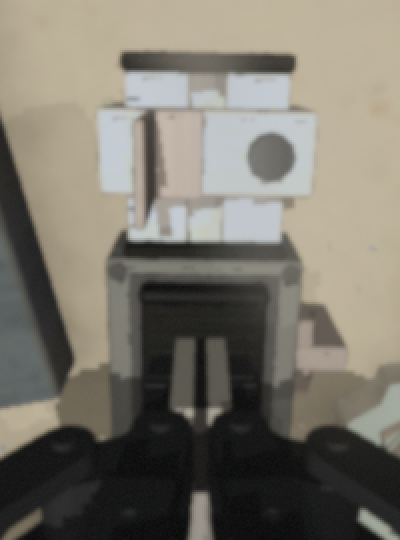

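The slider has followed without slipping. The gap to the stop is between rows ~195 and 240, about 14 mm.

Scaled: 11 mm / 400 = 0.0275, 9.5 mm / 400 = 0.0238.

```bash
echo '[{"d": [0.0075, 0, 0], "aperture": 0}, {"d": [0.0138, 0, 0], "aperture": 0}, {"d": [0.02, 0, 0], "aperture": 0}, {"d": [0.0238, 0, 0], "aperture": 0}, {"d": [0.0275, 0, 0], "aperture": 0}]' | python3 inch.py; echo '[{"d": [0.0025, 0, 0], "aperture": 0}, {"d": [0.005, 0, 0], "aperture": 0}, {"d": [0.005, 0, 0], "aperture": 0}]' | python3 inch.py; echo '[{"d": [0.0018, 0, 0], "aperture": 0}, {"d": [0.0035, 0, 0], "aperture": 0}, {"d": [0.0035, 0, 0], "aperture": 0}]' | python3 inch.py
```

```text
t: 5.6
position: [497.0, 285.5, 217.1]
eef_rot: [0.748, 0.663, 0.001, 0.0]
contact_force: [-1.4, -1.0, 8.9]
width: -0.004
grasp_force: 4.6
t: 5.9
position: [497.2, 287.6, 217.2]
eef_rot: [0.748, 0.663, 0.001, 0.0]
contact_force: [-0.8, 1.0, 9.7]
width: -0.001
grasp_force: 4.6
t: 6.2
position: [497.4, 288.9, 217.2]
eef_rot: [0.748, 0.663, 0.001, 0.0]
contact_force: [-0.6, -0.6, 8.5]
width: 0.003
grasp_force: 4.6
```

Scaled: 1 mm / 400 = 0.0025, 0.5 mm / 400 = 0.0013.

```bash
for i in 1 2 3; do echo '[{"d": [0.0013, 0, 0], "aperture": 0}, {"d": [0.0025, 0, 0], "aperture": 0}, {"d": [0.0025, 0, 0], "aperture": 0}]' | python3 inch.py | grep -E 'pos|force'; done
```

```text
position: [497.6, 289.4, 217.0]
contact_force: [-1.1, -5.7, 9.3]
grasp_force: 4.6
position: [497.7, 290.2, 216.9]
contact_force: [-1.4, -6.1, 9.4]
grasp_force: 4.6
position: [497.8, 291.2, 216.9]
contact_force: [-0.3, -6.1, 9.6]
grasp_force: 4.6
```

Force along the rail rose to 6 N and then stayed level, at about 70.4 mm of travel (70.7 expected), so the slider is butted. I'll ease the push to about 2 N, check the image, then release straight up.

Scaled: -0.3 mm / 400 = -0.0008.

```bash
echo '[{"d": [-0.0008, 0, 0], "aperture": 0}, {"d": [-0.0008, 0, 0], "aperture": 0}]' | python3 inch.py | grep -E 'pos|force'
python3 - <<'E'
from h import *
im=cv2.cvtColor(viewer.get_image("wrist"),cv2.COLOR_RGB2BGR)
cv2.imwrite("pics/w4.png",cv2.resize(im[60:330,155:355],None,fx=2,fy=2,interpolation=3));print(status.read_state()["contact_force"])
E
```

```text
position: [497.8, 291.1, 217.0]
contact_force: [-1.3, -4.2, 9.6]
grasp_force: 4.6
[-0.42452278 -4.59084403  9.59388173]
```

View pics/w4.png

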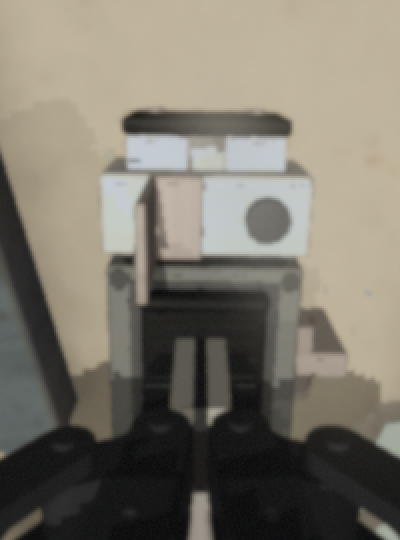

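The picture shows the slider's face flush with the stop at row ~258. Now I'll release straight up.

Scaled: -5.5 mm / 400 = -0.0138, -4.5 mm / 400 = -0.0113.

```bash
echo '[{"d": [-0.0005, 0, 0], "aperture": 0}, {"d": [-0.0005, 0, -0.0038], "aperture": 0}, {"d": [-0.0005, 0, -0.0075], "aperture": 0}, {"d": [-0.0005, 0, -0.0113], "aperture": 0}, {"d": [-0.0005, 0, -0.0138], "aperture": 0}]' | python3 inch.py | grep -E 'pos|force'; echo '[{"d": [0, 0, -0.005], "aperture": 0}, {"d": [0, 0, -0.0125], "aperture": 0}, {"d": [0, 0, -0.025], "aperture": 0}, {"d": [0, 0, -0.05], "aperture": 0}, {"d": [0, 0, -0.075], "aperture": 0}]' | python3 inch.py| grep -E 'pos|force'; echo '[{"d": [0, 0, -0.05], "aperture": 0}, {"d": [-0.025, 0, -0.1125], "aperture": 0}, {"d": [-0.05, 0, -0.175], "aperture": 0}, {"d": [-0.05, 0, -0.175], "aperture": 0}, {"d": [-0.05, 0, -0.175], "aperture": 0}]' | python3 inch.py
python3 - <<'E'
from h import *
s=status.read_state();im=cv2.cvtColor(viewer.get_image("wrist"),cv2.COLOR_RGB2BGR);t=cv2.cvtColor(viewer.get_image("side"),cv2.COLOR_RGB2BGR)
cv2.imwrite("pics/w5.png",np.hstack([cv2.resize(im[20:240,175:335],(400,550),interpolation=3),cv2.resize(t[150:255,245:320],(393,550),interpolation=3)]))
E
```

```text
position: [497.7, 291.0, 222.3]
contact_force: [1.2, -2.8, 3.0]
grasp_force: 1.7
position: [497.4, 291.2, 252.7]
contact_force: [-0.4, 0.3, 0.2]
grasp_force: 0.0
t: 8.85
position: [495.0, 271.2, 322.7]
eef_rot: [0.748, 0.663, 0.001, 0.0]
contact_force: [-0.1, -0.0, -0.6]
width: -0.0
grasp_force: 0.0
```

View pics/w5.png

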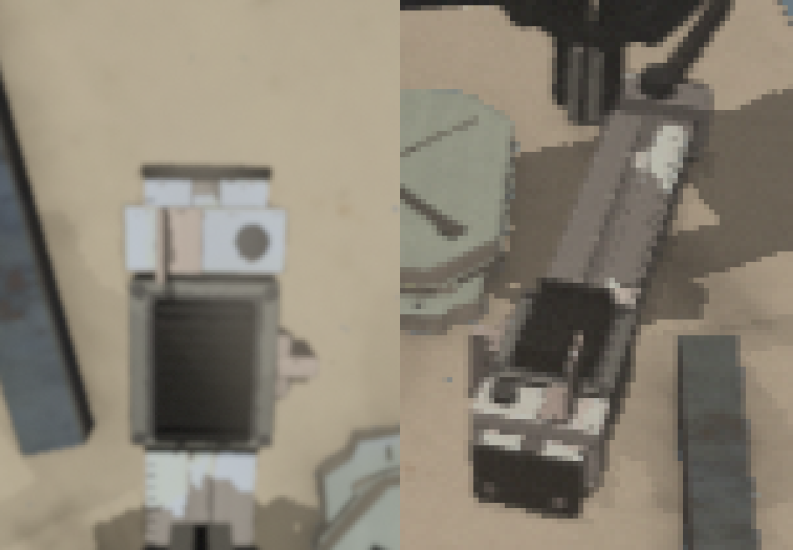

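The slider sits against the arrow stop with the pad up, the gripper is clear, and the push was never reversed during release.

```bash
python3 -c "
from plant import ctrl, viewer, status
print(ctrl.hand_in())"
```

```text
the job is handed in; nothing more can be done
None
```

The slider is butted against the arrow-plate stop with its pad up and brake on, the gripper is backed off clear, no other part was touched, and I handed the job in about 9 s into the 32 s limit; no verdict came back.

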